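# Clear the carving bench into the trays

### The job

Clear the carving bench: lay the two gouges in the tray with two lanes, one lengthwise in each lane, the two wooden bench dogs side by side in the wide tray without a divider, and the sharpening stone in the small tray that fits it. Everything should lie flat on the floor of its tray, inside the walls and not on top of anything else. Do not disturb the roll of tape and the wax tin.

Things in the scene. Friction and masses are not known exactly. Their poses are not given: they have to be found in the camera images.
- gouge_a: One carving gouge (two alike), lying: wooden handle 80 long, 24 wide, 24 mm high, flat underneath, and a thin steel blade 55 mm long; about 0.1 kg. Origin: underside at the middle of the handle, where it balances; handle from x = -40 to +40 mm, blade end at x = -95 mm (middle of the whole tool at x = -27 mm); z up. Pinch the handle across y.
- gouge_b: Other carving gouge (two alike), lying: wooden handle 80 long, 24 wide, 24 mm high, flat underneath, and a thin steel blade 55 mm long; about 0.1 kg. Origin: underside at the middle of the handle, where it balances; handle from x = -40 to +40 mm, blade end at x = -95 mm (middle of the whole tool at x = -27 mm); z up. Pinch the handle across y.
- dog_a: One bench dog (two alike), lying flat: dark hardwood T-shaped block 78 mm long, 20 mm high: shank 20 mm wide (x = -39 to +21 mm), head 34 mm wide (x = +21 to +39 mm); about 0.04 kg. Origin: underside, middle of its length; x along it towards the head; z up. Pinch the shank across y near x = -8 mm.
- dog_b: Other bench dog (two alike), lying flat: dark hardwood T-shaped block 78 mm long, 20 mm high: shank 20 mm wide (x = -39 to +21 mm), head 34 mm wide (x = +21 to +39 mm); about 0.04 kg. Origin: underside, middle of its length; x along it towards the head; z up. Pinch the shank across y near x = -8 mm.
- stone: Sharpening stone, a plain grey two-layer block 90 mm long (x), 40 mm wide (y), 22 mm high, lying flat; about 0.2 kg. Origin: middle of its underside; z up. Pinch it across y.
- gouge_tray: Gouge tray, the largest: open white tray screwed to the bench, 180 mm long (x) by 156 mm wide (y) outside, with a 5 mm thick, rim-high divider along x; two lanes, each 168 by 69 mm inside, middles at y = +37 and -37 mm. Walls 6 mm thick, rim 12 mm and floor 5 mm above the bench. Origin: its middle at bench level; x along its lanes, z up.
- dog_tray: Dog tray: open white tray screwed to the bench, no divider, 116 mm (x) by 152 mm (y) outside, 104 mm by 140 mm inside; the two dogs fit side by side along x, at y = +33 and -33 mm. Walls 6 mm thick, rim 12 mm and floor 5 mm above the bench. Origin: its middle at bench level; x along its shorter side, z up.
- stone_tray: Stone tray, the smallest: open white tray screwed to the bench, no divider, 122 mm (x) by 72 mm (y) outside, 110 mm by 60 mm inside. Walls 6 mm thick, rim 12 mm and floor 5 mm above the bench. Origin: its middle at bench level; x along its longer side, z up.
- tape_roll: Bystander, loose: roll of paper tape lying flat, a ring 76 mm across with a 52 mm hole, 25 mm high. Origin: middle of its underside.
- wax_tin: Bystander, loose: round flat metal tin 70 mm across, 29 mm high. Origin: middle of its underside.

How it is judged:
At the end, for the whole second after the job is handed in: Gouges flat and lengthwise in the gouge tray, one per lane, mid-length within 19 mm of the tray's middle; both dogs flat in the dog tray (38 mm in x, 62 mm in y of its middle); stone flat in its tray within 15 mm of its middle. Flat: underside at 2 to 10 mm, tilt under 0.12 rad. All at rest (z of gouge_a in the frame of gouge_tray between 0.002 and 0.01 m and angle between each of gouge_a, gouge_b, dog_a, dog_b, stone's own z axis and vertical below 0.12 rad and linear speed of each of gouge_a, gouge_b, dog_a, dog_b, stone below 0.02 m/s and angular speed of each of gouge_a, gouge_b, dog_a, dog_b, stone below 0.2 rad/s and z of gouge_b in the frame of gouge_tray between 0.002 and 0.01 m and z of dog_a in the frame of dog_tray between 0.002 and 0.01 m and z of dog_b in the frame of dog_tray between 0.002 and 0.01 m and z of stone in the frame of stone_tray between 0.002 and 0.01 m and x of gouge_tray in the frame of gouge_a between -0.047 and -0.008 m and y of gouge_a in the frame of gouge_tray between -0.062 and 0.062 m and angle between the x axis of each of gouge_a, gouge_b and the x axis of gouge_tray, either way round below 0.4 rad and x of gouge_tray in the frame of gouge_b between -0.047 and -0.008 m and y of gouge_b in the frame of gouge_tray between -0.062 and 0.062 m and ((y of gouge_a in the frame of gouge_tray above 0.01 m and y of gouge_b in the frame of gouge_tray below -0.01 m) or (y of gouge_a in the frame of gouge_tray below -0.01 m and y of gouge_b in the frame of gouge_tray above 0.01 m)) and x of dog_a in the frame of dog_tray between -0.038 and 0.038 m and y of dog_a in the frame of dog_tray between -0.062 and 0.062 m and x of dog_b in the frame of dog_tray between -0.038 and 0.038 m and y of dog_b in the frame of dog_tray between -0.062 and 0.062 m and x of stone in the frame of stone_tray between -0.015 and 0.015 m and y of stone in the frame of stone_tray between -0.015 and 0.015 m); the robot touches nothing.
It fails at once if the roll of tape is moved more than 15 mm (distance of tape_roll from where it was at the start of the episode above 0.015 m).
It fails at once if the wax tin is moved more than 15 mm (distance of wax_tin from where it was at the start of the episode above 0.015 m).
It also fails if it takes over 112 s, if anything falls off the work surface, if the arm or the gripper's body presses on something with over 40 N, if the wrist force passes 120 N, or if a joint passes its speed limit or range.

### The arm

A 7-joint arm with a two-finger parallel gripper is mounted at the origin on the work surface. World frame = base frame: x ahead of the robot, y to its left, z up, the work surface at z = 0. Lengths are in m, angles in rad, forces in N, time in s.
With the tool pointing down it reaches from about 0.375 to 0.925 m from the base axis. Payload 3.1 kg.
Tool frame: the origin (TCP) lies between the finger pads; the fingertips stand 19 mm ahead of it and the grasp point (between the pads) is the TCP; z points along the fingers, y is the line along which they close (so a half turn about z gives the same grasp; the last joint's range is limited). The gripper opens to 85 mm and grips with 20 to 120 N. Pads are 22 mm wide; open, the fingers measure 114 mm over their backs; the gripper's body (76 mm by 85 mm) begins 54 mm behind the grasp point. The pads swing forward as they close: fully open they stand 13 mm farther back than shut.
Start: joints at [-1.313, 0.383, 0.044, 1.598, -0.018, 1.161, -0.05], TCP at [0.226, 0.609, 0.25] pointing down, gripper open.
Joint ranges: [-2.61, 2.61], [-0.41, 2.15], [-1.48, 1.57], [0, 2.5], [-1.57, 4.71], [0.05, 1.97], [-2.85, 2.85]. Speed limits (rad/s): [2.79, 2.79, 3.14, 3.14, 3.14, 3.14, 3.14].

### API

Orientations are given as a unit quaternion [x, y, z, w].
In Python, from bench import move_ptp, movel, move_j, move_gripper, pause, inverse_kinematics, read_camera, camera_params, MotionError, sign_off, look_for, tip_of, read_time_s, read_qpos, read_joint_vel, read_effort, read_eef_pos, read_tcp_rot, read_ft_force, read_ft_torque, read_finger_gap, read_grasp_force gives the robot as it stands. Calls block until the motion is done:
- move_ptp(position, orientation): joint-space move of the TCP to a pose.
- movel(position, orientation=None, speed=0.15): straight line of the TCP; orientation=None keeps the orientation; speed is the mean speed in m/s.
- move_j(angles): joint-space move.
- move_gripper(opening, effort=None): finger opening in m; effort is the grip in N (None keeps the last); returns when the fingers have stopped.
- pause(seconds).
- inverse_kinematics(position, orientation): joint angles nearest the present ones, or None.
- read_camera(name): name is "side" or "top" or "wrist"; returns the picture (384x512x3 uint8, red, green, blue); there is no depth.
- camera_params(name): a dict with "K" (3x3 intrinsics, pixels), "camera_from_world" (4x4, takes a point from world to camera coordinates). Camera axes: x right, y down, z forward; pixel columns grow to the right and rows downward; lengths in m; the calibration is good to about 2 mm. The wrist camera is an equidistant fisheye: a pixel r from the principal point sees the ray r / f radians off the axis. A picture is of the moment at which its call begins: read the wrist's pose just before it. camera_params takes no time and is no camera call; for the wrist camera it gives the pose at the moment of the call.
A pose or a line that the arm cannot do raises MotionError and nothing moves.
- sign_off(): hands the job in; it is judged then, once.
Trained networks look in the newest picture that a camera, given by its name, has taken for a name from the list of things; names that differ only in an ending like _2 or _b are one class to them, and where a whole thing is asked for, a point or a joint stands for the part that bears it (a point fixed in the world has none). Each returns a list of dicts, best first, with "confidence" (0 to 1); they miss things now and then, are a little off and sometimes report something else, mostly with a low value. They report only what shows in the picture. A call takes as long as a camera call.
- look_for(camera, name): "at" ([column, row] in pixels, amid what is visible of it).
- tip_of(camera, name): "at" ([column, row] in pixels: a listed point, or the origin of a listed thing).
Readings, each from a call of its own:
- read_time_s(): time.
- read_qpos(): joint angles.
- read_joint_vel(): joint speeds.
- read_effort(): joint torques, N m.
- read_eef_pos(): TCP position.
- read_tcp_rot(): TCP orientation.
- read_ft_force(): force on the tool from outside, world axes, zero at the start.
- read_ft_torque(): the same for the moment, N m.
- read_finger_gap(): finger opening in m.
- read_grasp_force(): force on a finger pad.
Only numpy, scipy, OpenCV 4.12 (cv2) and the standard library are available. Lean on these libraries where they do the work, as an engineer would, in place of code of your own. Each camera call takes 0.05 s, during which the arm holds its last target. There are 200 camera calls.

## Working session

There is one attempt and no reset: what is moved stays moved. The work goes in short steps, each a Python script; the robot and the scene stay as the last script left them, time stands still between calls to the robot, and variables do not carry over. Pictures are saved under pics/ and viewed, at most 14 in all, crops included, and the job is handed in when it is done.

```bash
mkdir -p pics; ls; python3 - <<'E'
from bench import *
import cv2,numpy as np
for c in ["top","side"]:
    im=read_camera(c); cv2.imwrite(f"pics/{c}0.png",cv2.cvtColor(im,cv2.COLOR_RGB2BGR))
    p=camera_params(c); print(c,p["K"].tolist() if hasattr(p["K"],'tolist') else p["K"]); print(np.round(p["camera_from_world"],3).tolist())
    for n in ["gouge_a","dog_a","stone","gouge_tray","dog_tray","stone_tray","tape_roll","wax_tin"]:
        for f in (look_for,tip_of):
            print(c,n,f.__name__,[(np.round(d["at"]).tolist(),round(d["confidence"],2)) for d in f(c,n)][:5])
print(read_time_s(),read_tcp_rot())
E
```

```text
pics
top [[368.58987039072406, 0.0, 254.1929635863307], [0.0, 368.58987039072406, 197.31579088664307], [0.0, 0.0, 1.0]]
[[0.006, -1.0, 0.009, -0.016], [-0.989, -0.008, -0.15, 0.525], [0.15, -0.008, -0.989, 0.844], [0.0, 0.0, 0.0, 1.0]]
top gouge_a call [([122.0, 275.0], 0.61), ([320.0, 241.0], 0.55)]
top gouge_a call [([123.0, 275.0], 0.79), ([318.0, 237.0], 0.7)]
top dog_a call [([192.0, 235.0], 0.77), ([254.0, 151.0], 0.71), ([377.0, 268.0], 0.65), ([250.0, 227.0], 0.26)]
top dog_a call [([193.0, 236.0], 0.82), ([375.0, 270.0], 0.63)]
top stone call [([250.0, 227.0], 0.84)]
top stone call [([250.0, 227.0], 0.97), ([252.0, 150.0], 0.16)]
top gouge_tray call [([382.0, 185.0], 0.63)]
top gouge_tray call [([380.0, 185.0], 0.98)]
top dog_tray call [([116.0, 182.0], 0.64), ([171.0, 136.0], 0.36)]
top dog_tray call [([116.0, 183.0], 0.77), ([125.0, 276.0], 0.19)]
top stone_tray call [([125.0, 276.0], 0.73), ([254.0, 151.0], 0.67)]
top stone_tray call [([253.0, 150.0], 0.9)]
top tape_roll call [([323.0, 118.0], 0.75)]
top tape_roll call [([330.0, 117.0], 0.74), ([116.0, 181.0], 0.71)]
top 
[... 524 characters left out ...]
all [([184.0, 190.0], 0.69), ([267.0, 335.0], 0.66)]
side stone call [([225.0, 215.0], 0.72)]
side stone call [([221.0, 219.0], 0.83)]
side gouge_tray call [([355.0, 283.0], 0.91)]
side gouge_tray call [([353.0, 282.0], 0.92)]
side dog_tray call [([190.0, 137.0], 0.57), ([258.0, 267.0], 0.45)]
side dog_tray call [([191.0, 138.0], 0.63), ([282.0, 182.0], 0.37)]
side stone_tray call [([283.0, 181.0], 0.65)]
side stone_tray call [([283.0, 182.0], 0.66)]
side tape_roll call [([364.0, 211.0], 0.81)]
side tape_roll call [([364.0, 210.0], 0.85)]
side wax_tin call [([248.0, 138.0], 0.69)]
side wax_tin call [([247.0, 143.0], 0.94)]
1.7 [ 1.76941903e-01  9.84221298e-01 -1.37176431e-07 -1.12264963e-05]
```

```bash
cat > h.py <<'E'
from bench import *
import cv2,numpy as np
def unproj(cam,uv,z,p=None):
    p=p or camera_params(cam); K=np.array(p["K"]); T=np.array(p["camera_from_world"])
    d=T[:3,:3].T@np.linalg.solve(K,[uv[0],uv[1],1]); c=-T[:3,:3].T@T[:3,3]
    return (c+d*(z-c[2])/d[2])[:2]
def homog(cam,z,x0,y0,res):
    # rect pixel (u,v): y=y0-u*res, x=x0-v*res -> image pixel
    p=camera_params(cam); K=np.array(p["K"]); T=np.array(p["camera_from_world"])
    A=np.array([[0,-res,x0],[-res,0,y0],[0,0,z],[0,0,1.]])
    return K@T[:3]@A
def rect(cam,im,z,x0=0.85,y0=0.4,res=0.001,size=(800,600)):
    H=homog(cam,z,x0,y0,res)
    return cv2.warpPerspective(im,H,size,flags=cv2.INTER_LINEAR|cv2.WARP_INVERSE_MAP)
E
python3 - <<'E'
from h import *
im=cv2.imread("pics/top0.png")
r=rect("top",im,0.012); 
for i in range(0,800,100): cv2.line(r,(i,0),(i,599),(0,255,255),1)
for i in range(0,600,100): cv2.line(r,(0,i),(799,i),(0,255,255),1)
cv2.imwrite("pics/r0.png",r)
P={"gouge":[(123,275),(318,237)],"dog":[(193,236),(375,270)],"stone":[(250,227)],"gt":[(380,185)],"dt":[(116,183)],"st":[(253,150)],"tape":[(330,117),(323,118)],"tin":[(169,137)]}
for k,v in P.items():
    for u in v: print(k,unproj("top",u,0.0).round(3),unproj("top",u,0.012).round(3))
for k,v in {"gouge":[(133,175),(260,268)],"dog":[(184,190),(267,335)],"stone":[(221,219)],"gt":[(353,282)],"dt":[(191,138)],"st":[(283,182)],"tape":[(364,210)],"tin":[(247,143)]}.items():
    for u in v: print("side",k,unproj("side",u,0.0).round(3))
E
```

```text
gouge [0.338 0.304] [0.339 0.3  ]
gouge [ 0.433 -0.17 ] [ 0.432 -0.168]
dog [0.433 0.138] [0.433 0.136]
dog [ 0.354 -0.308] [ 0.354 -0.304]
stone [ 0.456 -0.002] [ 0.456 -0.002]
gt [ 0.565 -0.33 ] [ 0.562 -0.326]
dt [0.564 0.335] [0.562 0.331]
st [ 0.653 -0.008] [ 0.65  -0.008]
tape [ 0.743 -0.208] [ 0.739 -0.205]
tape [ 0.74  -0.189] [ 0.736 -0.187]
tin [0.685 0.207] [0.682 0.204]
side gouge [0.352 0.275]
side gouge [ 0.436 -0.176]
side dog [0.431 0.138]
side dog [ 0.351 -0.302]
side stone [ 0.45  -0.006]
side gt [ 0.568 -0.325]
side dt [0.564 0.318]
side st [ 0.655 -0.001]
side tape [ 0.746 -0.202]
side tin [0.682 0.193]
```

View pics/r0.png

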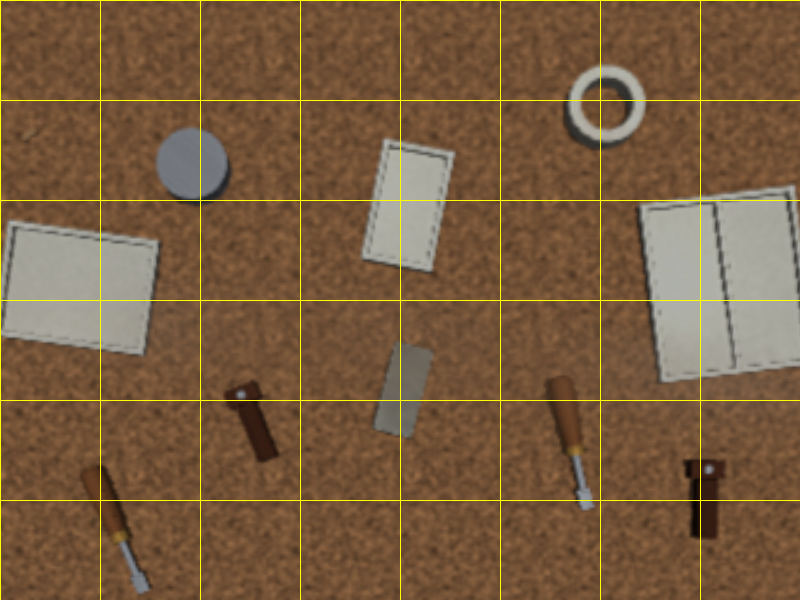

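The rectified view (1 mm/px, x=0.85−v/1000, y=0.4−u/1000) shows the stone tray centred near (408,206), the dog tray near (78,288) and the gouge tray near (730,284). The gouges are near (109,503) and (568,416), the dogs near (253,422) and (705,498), and the stone near (403,389). The tape at (607,104) and the tin at (192,163) are clear of all paths. Next I'll refine the poses with contours.

```bash
python3 - <<'E'
from h import *
im=cv2.imread("pics/top0.png")
S=0.0005; X0,Y0=0.85,0.45
out=None
def mask(r,kind):
    hsv=cv2.cvtColor(cv2.GaussianBlur(r,(5,5),0),cv2.COLOR_BGR2HSV); h,s,v=cv2.split(hsv)
    if kind=="white": return ((s<60)&(v>140)).astype(np.uint8)*255
    if kind=="grey": return ((s<80)&(v>80)).astype(np.uint8)*255
    if kind=="dark": return (v<62).astype(np.uint8)*255
    if kind=="wood": return ((s>130)&(v>85)&(h<14)).astype(np.uint8)*255
for name,kind,z,x,y,rad in [("gt","white",.012,.565,-.33,.14),("dt","white",.012,.562,.323,.12),("st","white",.012,.645,-.008,.09),("stone","grey",.022,.46,-.003,.07),("dogL","dark",.020,.428,.147,.06),("dogR","dark",.020,.352,-.305,.06)]:
    r=rect("top",im,z,X0,Y0,S,(1860,1200)); m=mask(r,kind)
    w=np.zeros_like(m); cv2.circle(w,(int((Y0-y)/S),int((X0-x)/S)),int(rad/S),255,-1); m&=w
    m=cv2.morphologyEx(m,cv2.MORPH_CLOSE,np.ones((25,25)))
    c=max(cv2.findContours(m,cv2.RETR_EXTERNAL,cv2.CHAIN_APPROX_NONE)[0],key=cv2.contourArea)
    b=cv2.boxPoints(cv2.minAreaRect(c)); 
    wb=np.stack([X0-b[:,1]*S,Y0-b[:,0]*S],1); e=wb[1]-wb[0]; f=wb[2]-wb[1]
    l=e if np.hypot(*e)>np.hypot(*f) else f
    print(name,wb.mean(0).round(4),"size",np.hypot(*e).round(3),np.hypot(*f).round(3),"long yaw",np.arctan2(l[1],l[0]).round(3))
    cv2.drawContours(r,[c],-1,(0,255,0),2); cv2.drawContours(r,[b.astype(int)],-1,(255,0,255),2)
    u,v=int((Y0-y)/S),int((X0-x)/S); 
    q=np.zeros((560,560,3),np.uint8); cr=r[max(v-280,0):v+280,max(u-280,0):u+280]; q[:cr.shape[0],:cr.shape[1]]=cr
    q=cv2.resize(q,(266,266)); out=[*(out or []),q]
cv2.imwrite("pics/seg.png",np.vstack([np.hstack(out[:3]),np.hstack(out[3:])]))
E
```

```text
gt [ 0.5664 -0.3281] size 0.156 0.181 long yaw -3.019
dt [0.563  0.3251] size 0.116 0.151 long yaw -1.707
st [ 0.6459 -0.0073] size 0.122 0.073 long yaw -0.192
stone [ 0.4598 -0.0024] size 0.09 0.041 long yaw -0.256
dogL [0.4269 0.144 ] size 0.033 0.077 long yaw -2.761
dogR [ 0.352  -0.3005] size 0.038 0.077 long yaw 3.142
```

View pics/seg.png

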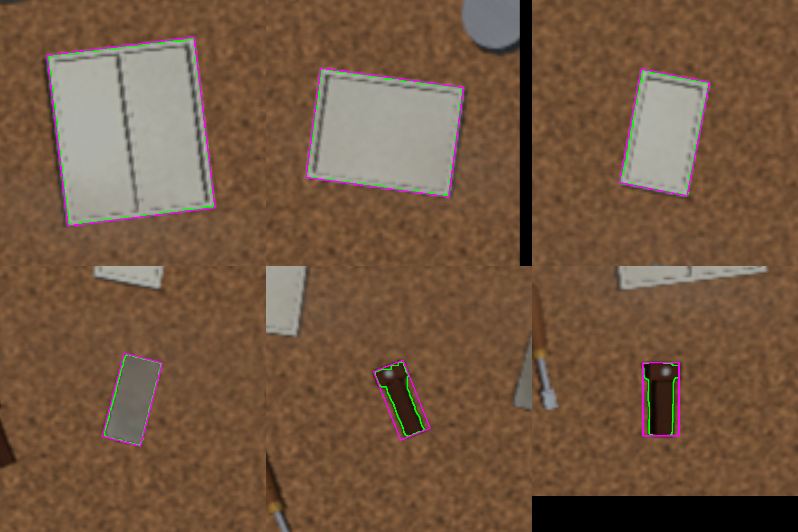

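```bash
cat >> h.py <<'E'
q=lambda th:[np.cos(th/2),np.sin(th/2),0,0]
def tf(p,off):
    x,y,th=p; c,s=np.cos(th),np.sin(th); return np.array([x+c*off[0]-s*off[1],y+s*off[0]+c*off[1]])
def carry(pick,place,gz,drop=.002,gx=0.,width=.024,flips=(0,np.pi),force=40,up=.15):
    """pick/place: object (x,y,yaw); gz: TCP above underside; flips: allowed object turns at place"""
    best=None
    for pf in (0,np.pi):
      for fl in flips:
        g=pick[2]+pf; r=place[2]+fl+pf
        pl=(place[0],place[1],place[2]+fl)
        P=tf(pick,(gx,0)); Q=tf(pl,(gx+place[3]*0 if len(place)<4 else gx,0))
        if len(place)>3: Q=tf(pl,(gx+place[3],0))
        a=inverse_kinematics([*P,up],q(g)); b=inverse_kinematics([*Q,up],q(r))
        if a is None or b is None: continue
        cost=max(abs(a[6]),abs(b[6]))
        if best is None or cost<best[0]: best=(cost,P,g,Q,r)
    cost,P,g,Q,r=best; print("joint7 max",round(cost,2),"place yaw",round(r,2))
    move_ptp([*P,up],q(g)); move_gripper(width+.04)
    movel([*P,gz],speed=.15); move_gripper(0.0,force)
    print("gap",round(read_finger_gap(),4),"F",round(read_grasp_force(),1))
    movel([*P,up],speed=.2); 
    print("gap up",round(read_finger_gap(),4),"t",read_time_s())
    move_ptp([*Q,up],q(r))
    movel([*Q,.005+gz+drop],speed=.12); print("fz",read_ft_force().round(1) if hasattr(read_ft_force(),'round') else read_ft_force())
    move_gripper(width+.010); movel([*Q,up],speed=.2); print("t",read_time_s())
GT=(.5664,-.3281,.122); DT=(.563,.3251,-.136); ST=(.6459,-.0073,-.192)
E
python3 - <<'E'
from h import *
carry((.4598,-.0024,-.256),ST,.026,drop=.003,width=.040)
im=read_camera("top"); cv2.imwrite("pics/top1.png",rect("top",cv2.cvtColor(im,cv2.COLOR_RGB2BGR),.012))
E
```

```text
Traceback (most recent call last):
  File "h.py", line 25, in carry
    P=tf(pick,(gx,0)); Q=tf(pl,(gx+place[3]*0 if len(place)<4 else gx,0))
                                   ~~~~~^^^
IndexError: tuple index out of range
```

```bash
sed -i 's/Q=tf(pl,(gx+place\[3\]\*0.*$/Q=tf(pl,(gx+(place[3] if len(place)>3 else 0),0))/; /if len(place)>3: Q=/d' h.py
python3 - <<'E'
from h import *
carry((.4598,-.0024,-.256),ST,.026,drop=.003,width=.040)
im=read_camera("top"); cv2.imwrite("pics/top1.png",rect("top",cv2.cvtColor(im,cv2.COLOR_RGB2BGR),.012))
E
```

```text
joint7 max 1.41 place yaw 6.09
gap 0.0388 F 41.5
gap up 0.039 t 6.4833
fz [ 0.7 -0.3 -2.8]
t 10.8083
```

View pics/top1.png

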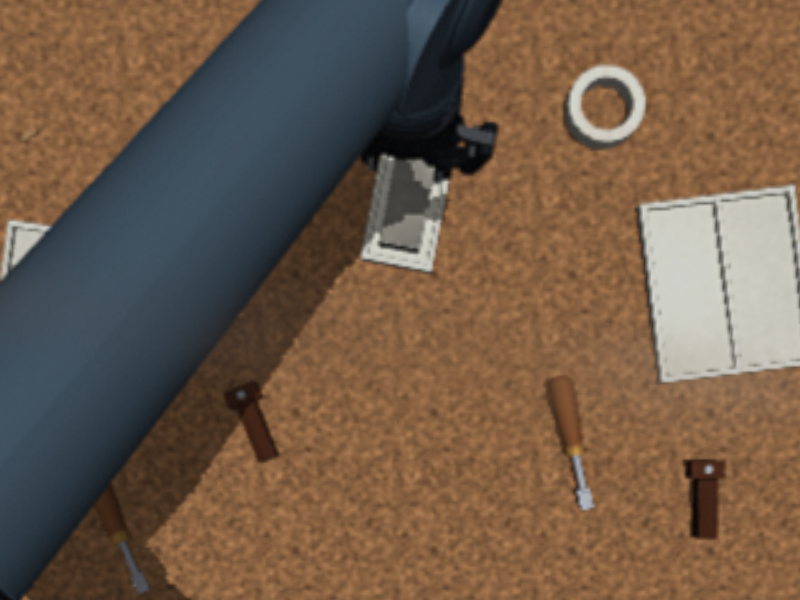

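The stone now lies inside its tray, around (407,205). Next are the gouges.

```bash
python3 - <<'E'
from h import *
carry((.434,-.168,.2),(*tf(GT,(0,.037)),GT[2],.0275),.024)
carry((.347,.291,.383),(*tf(GT,(0,-.037)),GT[2],.0275),.024)
move_ptp([.45,.0,.25],q(0))
im=read_camera("top"); cv2.imwrite("pics/top2.png",rect("top",cv2.cvtColor(im,cv2.COLOR_RGB2BGR),.012,y0=.35))
E
```

```text
joint7 max 0.56 place yaw 0.12
gap 0.0228 F 40.3
gap up 0.0233 t 14.4
fz [ 0.5  0.4 -1.4]
t 17.35
joint7 max 1.05 place yaw 6.41
gap 0.0232 F 40.2
gap up 0.0233 t 22.2083
fz [ 0.5  0.8 -1.8]
t 26.8
```

View pics/top2.png

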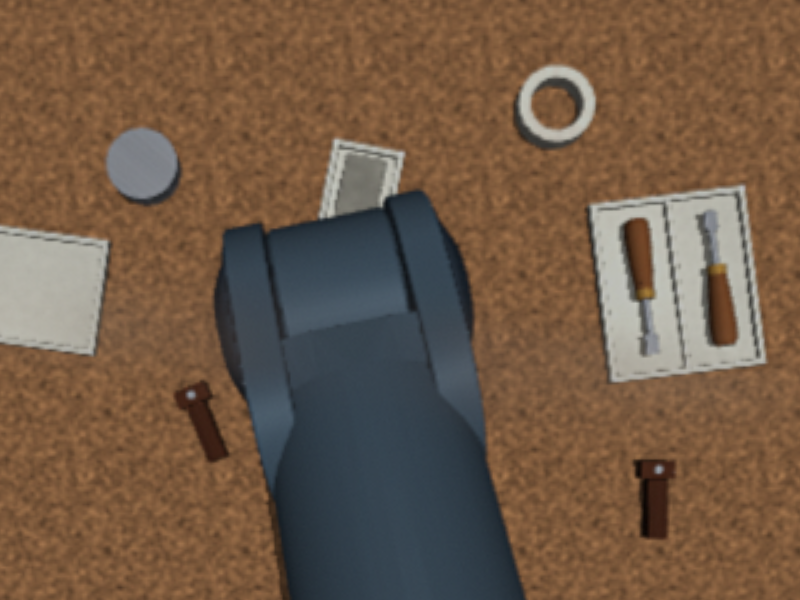

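Each gouge lies in its own lane, centred near (643,285) and (718,278). The dogs are next.

```bash
python3 - <<'E'
from h import *
carry((.427,.144,.38),(*tf(DT,(0,.033)),DT[2]),.022,gx=-.008,width=.02)
carry((.352,-.3035,0.),(*tf(DT,(0,-.033)),DT[2]),.022,gx=-.008,width=.02)
move_ptp([.40,-.15,.30],q(0))
im=read_camera("top"); cv2.imwrite("pics/top3.png",rect("top",cv2.cvtColor(im,cv2.COLOR_RGB2BGR),.012,y0=.45))
im=read_camera("side"); cv2.imwrite("pics/side3.png",cv2.cvtColor(im,cv2.COLOR_RGB2BGR))
E
```

```text
joint7 max 1.19 place yaw 3.01
gap 0.0191 F 39.9
gap up 0.0188 t 33.425
fz [ 0.1  0.6 -0.5]
t 36.625
joint7 max 1.03 place yaw 3.01
gap 0.0189 F 39.8
gap up 0.0191 t 41.7333
fz [ 0.3  0.2 -1.2]
t 46.1833
```

View pics/top3.png

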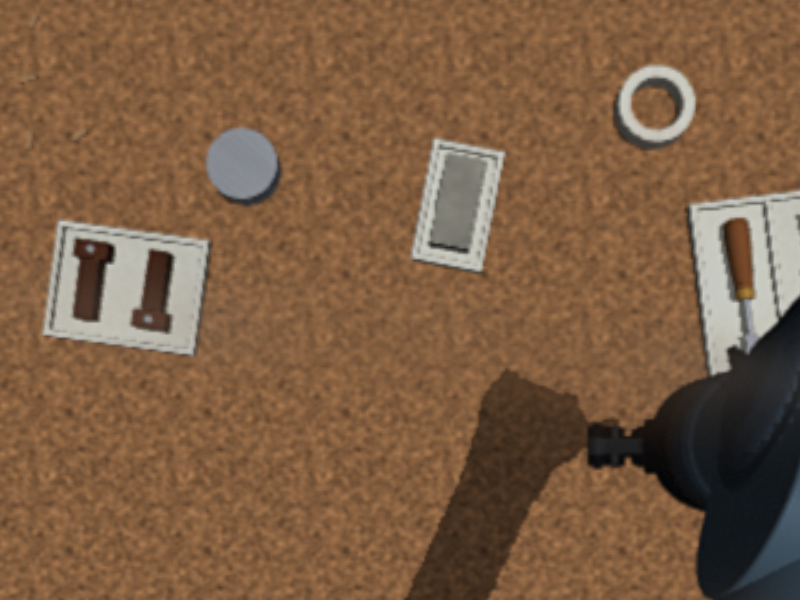

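View pics/side3.png

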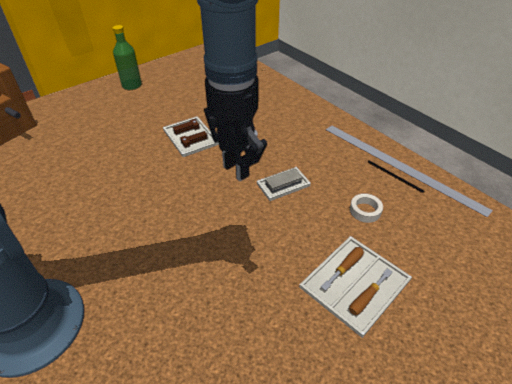

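Everything shows in place: dogs at (93,280) and (153,290), stone at (459,200). I'll check numerically that the stone lies flat and centred.

```bash
python3 - <<'E'
from h import *
im=cv2.cvtColor(read_camera("top"),cv2.COLOR_RGB2BGR)
r=rect("top",im,.027,.72,.07,.00025,(560,640)); g=cv2.cvtColor(r,cv2.COLOR_BGR2GRAY)
m=((cv2.GaussianBlur(g,(7,7),0)>95)&(cv2.GaussianBlur(g,(7,7),0)<150)&(cv2.cvtColor(r,cv2.COLOR_BGR2HSV)[...,1]<50)).astype(np.uint8)*255
m=cv2.morphologyEx(m,cv2.MORPH_OPEN,np.ones((21,21)))
c=max(cv2.findContours(m,0,1)[0],key=cv2.contourArea); (u,v),s,a=cv2.minAreaRect(c)
print(.72-v*.00025,.07-u*.00025,np.array(s)*.00025,a)
cv2.drawContours(r,[c],-1,(0,255,0),1); cv2.imwrite("pics/st.png",r)
E
```

```text
0.645607192993164 -0.006915542602539057 [0.04342562 0.08981888] 10.713123321533203
```

View pics/st.png

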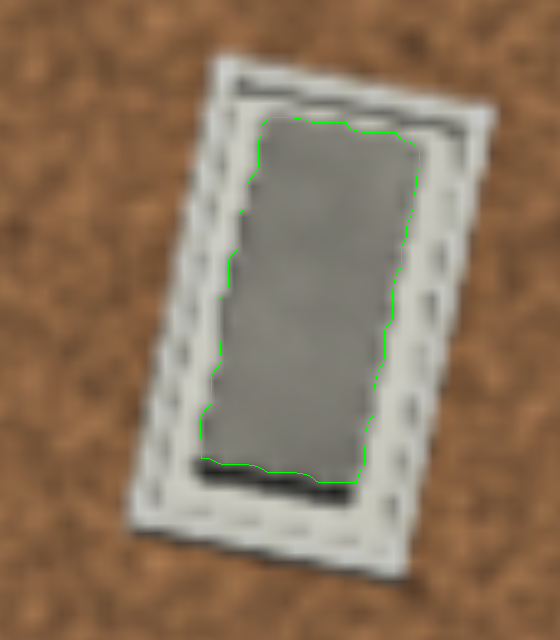

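The stone lies flat and within 1 mm of its tray's middle, its top face (310,300) clear of every wall.

```bash
python3 -c "
from bench import *
print(read_time_s(), sign_off())"
```

```text
the job is handed in; nothing more can be done
48.1333 None
```

I handed the job in at 48 s of the 112 s allowed; the final camera pictures showed both gouges, both dogs and the stone lying in their trays, with the tape and tin where they started, but `sign_off()` returned no verdict.

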